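Line up lab bottles by size in the bench rack

TASK

Line up the four blue-capped glass bottles in the bottle rack by size, one upright on the middle of each black pad: the smallest next to the box of yellow pipette tips, then bigger and bigger, with the largest at the other end by the orange tube rack. Keep the bottles upright and set each one down gently without dropping it, and leave the tip box and the tube rack where they are.

Things in the scene. Friction and masses are not known exactly. Their poses are not given: they have to be found in the camera images.
- bottle_25: the smallest of the four clear glass laboratory bottles with ribbed blue screw caps, empty, about 45 g: round, 36 mm in diameter and 74 mm high over the cap; the cap, its top 20 mm, is 34 mm in diameter and is the place to grip from above, between the fingers. It stands loose on the bench near the robot. Origin: centre of its underside, z up along the bottle.
- bottle_50: the second smallest of the four clear glass laboratory bottles with ribbed blue screw caps, empty, about 75 g: round, 46 mm in diameter and 91 mm high over the cap; the cap, its top 24 mm, is 41 mm in diameter and is the place to grip from above, between the fingers. It stands loose on the bench near the robot. Origin: centre of its underside, z up along the bottle.
- bottle_100: the second largest of the four clear glass laboratory bottles with ribbed blue screw caps, empty, about 125 g: round, 56 mm in diameter and 105 mm high over the cap; the cap, its top 27 mm, is 54 mm in diameter and is the place to grip from above, between the fingers. It stands loose on the bench near the robot. Origin: centre of its underside, z up along the bottle.
- bottle_250: the largest of the four clear glass laboratory bottles with ribbed blue screw caps, empty, about 230 g: round, 70 mm in diameter and 143 mm high over the cap; the cap, its top 27 mm, is 54 mm in diameter and is the place to grip from above, between the fingers. It stands loose on the bench near the robot. Origin: centre of its underside, z up along the bottle.
- pad_1: black round rubber pad, 88 mm in diameter, at the robot's left (+y) end of the row of four in the white bottle rack. Origin: centre of its upper face, 13 mm above the bench. x points across the rack away from the robot, y along the row to the robot's left, z up. Pads are 105 mm apart, centre to centre; the rack is fixed.
- pad_2: black round rubber pad, 88 mm in diameter, second from the robot's left of the row of four in the white bottle rack. Origin: centre of its upper face, 13 mm above the bench. x points across the rack away from the robot, y along the row to the robot's left, z up. Pads are 105 mm apart. A steel rail runs along each long side, 52 mm from the pad centres, its top 32 mm above the bench.
- pad_3: black round rubber pad, 88 mm in diameter, second from the robot's right of the row of four in the white bottle rack. Origin: centre of its upper face, 13 mm above the bench. x points across the rack away from the robot, y along the row to the robot's left, z up. Pads are 105 mm apart. The rack is 112 mm wide and 450 mm long.
- pad_4: black round rubber pad, 88 mm in diameter, at the robot's right (-y) end of the row of four in the white bottle rack. Origin: centre of its upper face, 13 mm above the bench. x points across the rack away from the robot, y along the row to the robot's left, z up. Pads are 105 mm apart. A cheek 36 mm high closes each end of the rack.
- tip_box: blue box of yellow pipette tips, open, 84 mm (x) by 122 mm (y), 51 mm high over the tips, 300 g, loose, just beyond one end of the bottle rack; which end changes. Origin: centre of its underside.
- tube_rack: orange rack of small white-capped tubes, 84 mm (x) by 122 mm (y), 46 mm high over the caps, 300 g, loose, just beyond the other end of the bottle rack. Origin: centre of its underside.

How it is judged:
By the outcome, as a careful person would: the job done as asked, in the order asked, and still so for the second after the job is handed in, with the robot touching nothing.
It also fails if it takes over 104 s, if anything falls off the work surface, if the arm or the gripper's body presses on something with over 40 N, if the wrist force passes 120 N, or if a joint passes its speed limit or range.

ROBOT

A 6-joint arm with a two-finger parallel gripper is mounted at the origin on the work surface. World frame = base frame: x ahead of the robot, y to its left, z up, the work surface at z = 0. Lengths are in m, angles in degrees, forces in N, time in s.
With the tool pointing down it reaches from about 0.25 to 0.725 m from the base axis. Payload 9.7 kg.
Tool frame: the origin (TCP) lies at the centre of the arm's flange, where the gripper is bolted on; the fingertips stand 173 mm ahead of it and the grasp point (between the pads) lies bot.grip_depth ahead of it (bot.grip_depth is the distance from the TCP to the grasp point, in m); z points along the fingers, y is the direction in which the jaws open and shut (so a half turn about z gives the same grasp; the last joint's range is limited). The gripper opens to 85 mm and grips with 20 to 120 N. Pads are 22 mm wide; open, the fingers measure 114 mm over their backs; the gripper's body (76 mm by 85 mm) begins 54 mm behind the grasp point. The pads swing forward as they close: fully open they stand 13 mm farther back than shut.
Start: joints at [-76.261, 4.979, 10.078, 95.1, 0, 90], TCP at [0.131, -0.534, 0.405] pointing down, gripper open.
Joint ranges: [-179.16, 179.16], [-48.56, 103.87], [-65.8, 70.77], [-126.05, 130.52], [-82.76, 87.17], [-180, 180]. Speed limits (degrees/s): [127.2, 127.2, 147.25, 180, 180, 180].

INTERFACE

Orientations are given as [roll, pitch, yaw] about the fixed x, y, z axes, in that order (R = Rz(yaw) Ry(pitch) Rx(roll)).
In Python, from workcell import status, viewer, bot gives the robot as it stands. The module is installed in compiled form; this text tells all that it offers.
- The arm moves only by the tool move_arm, never from a script. Its argument "commands" is a list of rows, each an object with "claw": the gripper's target within -1 to 1 (fully open at 1, half-way at 0, shut at -1); "travel": the shift along the tool's x, y, z in cm, a list of three; "turn": the turn about the tool's z in degrees. A call has 1 to 5 rows; each row shifts and turns the commanded pose from where the row before left it, along the tool's axes as they then stand; what a row does not reach is not made up. A row lasts 1/12 s, in which the tool goes at most 41.7 mm and 7.16 degrees, less where a joint would pass 70% of its speed; a pose out of reach is approached as far as the arm can. A call is refused whole if a number of a shift passes 4.17 or a number of a turn 7.16, either way. A call with a gripper value outside its range is refused whole. The fingers move at their own pace and stop on an object; "squeeze" is the grip in N (left out, the last holds). Time passes only in rows, so rows that do not move let the fingers close. It gives the time, the measured TCP pose, the force and the opening at its end, in the units of the state.
- status.get_obs(): the state, without advancing time (a new reading comes with each control period).
- viewer.camera(name): name is "scene" or "side" or "wrist"; returns the picture (384x512x3 uint8, blue, green, red); there is no depth.
- viewer.camera_params(name): a dict with "camera_matrix" (3x3 intrinsics, pixels), "xyz" and "rotation" of the camera in the world. Camera axes: x right, y up, looking along -z (the intrinsics and any distortion apply to the point x, -y, -z); pixel columns grow to the right and rows downward; lengths in m; the calibration is good to about 2 mm. A picture is of the moment at which its call begins: read the wrist's pose just before it. camera_params takes no time and is no camera call; for the wrist camera it gives the pose at the moment of the call.
- bot.job_done(): hands the job in, once; it reports no verdict.
The state is a dict: "time": time; "q": joint angles; "qd": joint speeds; "joint_efforts": joint torques, N m; "ee_pos": TCP position; "tcp_rot": TCP orientation; "wrist_force": force on the tool from outside, world axes, zero at the start; "torque": the same for the moment, N m; "opening": finger opening in m.
Only numpy, scipy, OpenCV 4.12 (cv2) and the standard library are available. Lean on these libraries where they do the work, as an engineer would, in place of code of your own. Each camera call takes 0.05 s, during which the arm holds its last target.

## Working session

There is one attempt and no reset: what is moved stays moved. The work goes in short steps, Python scripts to look and compute and a tool call to move; the robot and the scene stay as the last step left them, time stands still between calls to the robot, and variables do not carry over. Pictures are saved under pics/ and viewed, and the job is handed in when it is done.

Besides the shell and the picture viewer there is one more tool, called after "Call:" by a JSON object that holds its "name" and its "arguments". move_arm: Moves the arm, as the interface text tells. Its arguments: {"type":"object","properties":{"commands":{"type":"array"},"squeeze":{"type":"number"}},"required":["commands"]}

```bash
mkdir -p pics; ls
python3 - <<'E'
from workcell import status, viewer, bot
import cv2
o=status.get_obs(); print(o, bot.grip_depth)
for n in ["scene","side","wrist"]:
    p=viewer.camera_params(n); print(n,p)
    cv2.imwrite(f"pics/{n}0.png",viewer.camera(n))
E
```

```text
pics
{'time': 0.0, 'q': array([-7.62586762e+01,  5.01167584e+00,  1.00338976e+01,  9.50980887e+01,
       -1.05727677e-03,  9.00015232e+01]), 'qd': array([-0.11165113, -0.08924363, -0.15389146,  0.00076334, -0.04807054,
       -0.05458388]), 'joint_efforts': array([ 3.61935026e-04, -5.20392323e+01,  4.64805186e+01,  1.62611768e-02,
        8.86127191e-05,  5.40573666e-06]), 'ee_pos': array([ 0.13064637, -0.5342667 ,  0.4039724 ]), 'tcp_rot': array([-1.79924133e+02,  1.05929272e-03,  1.37398020e+01]), 'wrist_force': array([ 0.50101239,  0.1602194 , -0.25174582]), 'torque': array([-0.04559316, -0.02239575,  0.02161273]), 'opening': 0.08545953581815326} 0.1547
scene {'camera_matrix': array([[363.33273709,   0.        , 257.3900902 ],
       [  0.        , 363.33273709, 194.43856191],
       [  0.        ,   0.        ,   1.        ]]), 'xyz': array([ 1.19083962, -0.22036268,  0.72527336]), 'rotation': array([46.16927012, -0.80091498, 72.40191016])}
side {'camera_matrix': array([[431.98965361,   0.        , 248.41488393],
       [  0.        , 431.98965361, 185.98113705],
       [  0.        ,   0.        ,   1.        ]]), 'xyz': array([0.03701862, 0.55191642, 0.70037231]), 'rotation': array([  47.47938863,   -0.74812162, -136.34821679])}
wrist {'camera_matrix': array([[338.46959294,   0.        , 252.81177371],
       [  0.        , 338.46959294, 191.09290205],
       [  0.        ,   0.        ,   1.        ]]), 'xyz': array([ 0.19764466, -0.51896042,  0.37386324]), 'rotation': array([-1.56923415e+01,  2.45291057e-02, -7.62445659e+01])}
```

View pics/scene0.png

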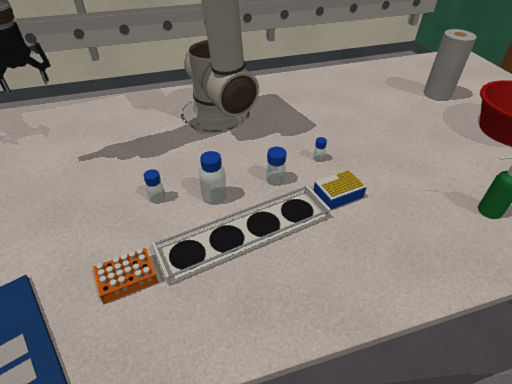

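View pics/side0.png

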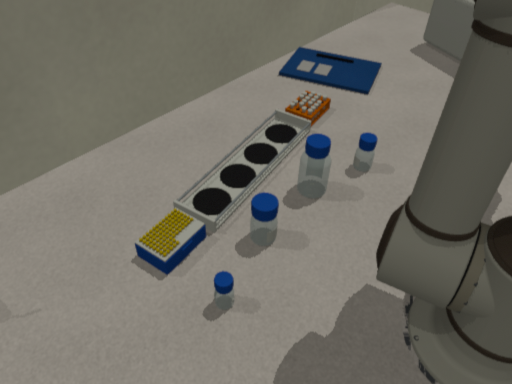

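View pics/wrist0.png

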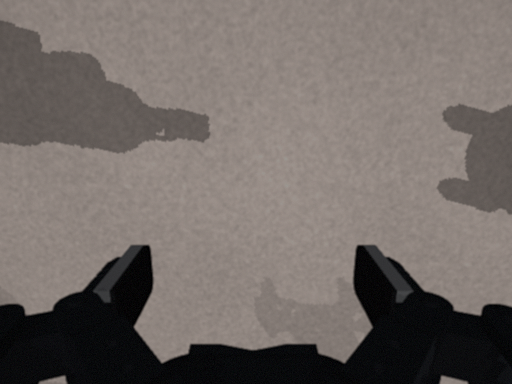

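```bash
cat > h.py <<'E'
import numpy as np, cv2
from scipy.spatial.transform import Rotation as Ro
def ray(p,uv):
    K=p['camera_matrix']; d=np.array([(uv[0]-K[0,2])/K[0,0],-(uv[1]-K[1,2])/K[1,1],-1.])
    R=Ro.from_euler('xyz',p['rotation'],degrees=True).as_matrix()
    d=R@d; return p['xyz'],d/np.linalg.norm(d)
def plane(p,uv,z):
    o,d=ray(p,uv); return o+d*(z-o[2])/d[2]
def tri(p1,a,p2,b):
    o1,d1=ray(p1,a);o2,d2=ray(p2,b)
    t=np.linalg.lstsq(np.c_[d1,-d2],o2-o1,rcond=None)[0]
    x=o1+t[0]*d1;y=o2+t[1]*d2
    return (x+y)/2,np.linalg.norm(x-y)
def blobs(m,amin=40):
    n,l,s,c=cv2.connectedComponentsWithStats(m.astype('uint8'))
    return [(c[i],s[i]) for i in range(1,n) if s[i][4]>=amin]
def blue(im):
    h=cv2.cvtColor(im,cv2.COLOR_BGR2HSV); return (h[...,0]>105)&(h[...,0]<125)&(h[...,1]>170)&(h[...,2]>60)
def black(im): return im.max(2)<45
E
python3 - <<'E'
from h import *
from workcell import viewer
P={n:viewer.camera_params(n) for n in["scene","side"]}
for n in P:
    im=cv2.imread(f"pics/{n}0.png")
    print(n)
    for c,s in blobs(blue(im)): print(' blue',c.round(1),s)
    for c,s in blobs(black(im),200): print(' black',c.round(1),s,plane(P[n],c,.013).round(4))
E
```

```text
scene
 blue [320.6 142.6] [316 138  10  11  87]
 blue [276.2 155.8] [268 147  18  19 281]
 blue [210.4 161.2] [201 152  20  20 329]
 blue [151.5 177.4] [144 170  16  16 197]
 blue [338.9 197.3] [314 183  51  26 416]
 blue [ 27.6 330.7] [   0  276   66  108 3580]
 black [17.5 52. ] [   0   22   50   70 1409] [-0.7551 -0.7705  0.013 ]
 black [200.7  50.5] [190  43  20  15 211] [-0.5415  0.0543  0.013 ]
 black [239.4  96.2] [222  76  34  37 789] [-0.0663  0.1147  0.013 ]
 black [296.3 210. ] [282 200  31  22 522] [0.5752 0.0962 0.013 ]
 black [262.3 223.4] [247 212  32  25 586] [ 0.5943 -0.0071  0.013 ]
 black [226.  237.9] [210 226  34  26 669] [ 0.6141 -0.1099  0.013 ]
 black [186.5 253.7] [170 240  35  29 757] [ 0.634  -0.2126  0.013 ]
side
 blue [335.2  70.1] [ 280   48  100   43 1920]
 blue [367.4 141.5] [360 133  16  18 230]
 blue [317.4 145.8] [306 134  24  24 477]
 blue [264.2 206.6] [252 193  26  28 595]
 blue [172.6 253.1] [136 226  69  48 760]
 blue [223.2 282.1] [215 272  18  22 315]
 black [491.5  33.6] [472  20  40  27 512] [ 0.4786 -1.2957  0.013 ]
 black [280.2 133.1] [266 125  30  18 423] [ 0.6333 -0.2113  0.013 ]
 black [259.9 153.1] [244 144  33  20 510] [ 0.6131 -0.1078  0.013 ]
 black [237.  175.5] [221 165  34  23 609] [ 0.5936 -0.0046  0.013 ]
 black [211.2 200.7] [193 188  38  27 742] [0.5742 0.0981 0.013 ]
 black [455.5 277.8] [ 405  200  107  163 1107] [ 0.0827 -0.0867  0.013 ]
 black [386.7 235.6] [377 207  25  61 370] [ 0.2336 -0.0887  0.013 ]
 black [501.4 242.9] [ 487  217   25   59 1030] [ 0.0517 -0.2386  0.013 ]
```

Run:
```python
from h import *
from workcell import viewer
S,D=[viewer.camera_params(n) for n in["scene","side"]]
for n,a,b in [("25",(320.6,142.6),(223.2,282.1)),("100",(276.2,155.8),(264.2,206.6)),("250",(210.4,161.2),(317.4,145.8)),("50",(151.5,177.4),(367.4,141.5)),
 ("p1",(296.3,210),(211.2,200.7)),("p2",(262.3,223.4),(237,175.5)),("p3",(226,237.9),(259.9,153.1)),("p4",(186.5,253.7),(280.2,133.1))]:
    x,e=tri(S,a,D,b); print(n,x.round(4),round(e,4), 'r',round(np.hypot(*x[:2]),3))
```

```text
25 [0.3705 0.2551 0.0627] 0.0009 r 0.45
100 [0.4266 0.0871 0.09  ] 0.0008 r 0.435
250 [ 0.4446 -0.1043  0.128 ] 0.0009 r 0.457
50 [ 0.4045 -0.2609  0.0776] 0.0012 r 0.481
p1 [0.5747 0.097  0.012 ] 0.001 r 0.583
p2 [ 0.5942 -0.0063  0.0119] 0.0018 r 0.594
p3 [ 0.6138 -0.1092  0.0121] 0.0011 r 0.623
p4 [ 0.6337 -0.2124  0.0124] 0.0006 r 0.668
```

Call:
{"name": "move_arm", "arguments": {"commands": [{"claw": 1, "travel": [2.7, -2.3, 0.2], "turn": 0}, {"claw": 1, "travel": [2.7, -2.3, 0.2], "turn": 0}, {"claw": 1, "travel": [2.7, -2.3, 0.2], "turn": 0}, {"claw": 1, "travel": [2.7, -2.3, 0.2], "turn": 0}, {"claw": 1, "travel": [2.7, -2.3, 0.2], "turn": 0}], "squeeze": 40}}

```text
time: 0.57
ee_pos: [0.2349, -0.3891, 0.3943]
tcp_rot: [-180.0, 0.0, 13.7]
wrist_force: [0.3, -0.1, -0.5]
opening: 0.0857
```

Call:
{"name": "move_arm", "arguments": {"commands": [{"claw": 1, "travel": [2.7, -2.3, 0.2], "turn": 0}, {"claw": 1, "travel": [2.7, -2.3, 0.2], "turn": 0}, {"claw": 1, "travel": [2.7, -2.3, 0.2], "turn": 0}, {"claw": 1, "travel": [2.7, -2.3, 0.2], "turn": 0}, {"claw": 1, "travel": [2.7, -2.3, 0.2], "turn": 0}]}}

```text
time: 0.98
ee_pos: [0.3388, -0.2451, 0.3846]
tcp_rot: [180.0, -0.0, 13.7]
wrist_force: [-0.2, -0.4, 0.2]
opening: 0.0851
```

Call:
{"name": "move_arm", "arguments": {"commands": [{"claw": 1, "travel": [2.7, -2.3, 0.2], "turn": 0}, {"claw": 1, "travel": [2.7, -2.3, 0.2], "turn": 0}, {"claw": 1, "travel": [2.7, -2.3, 0.2], "turn": 0}, {"claw": 1, "travel": [2.0, -1.5, 0.2], "turn": 0}, {"claw": 1, "travel": [0, 0, 0], "turn": 0}]}}

```text
time: 1.4
ee_pos: [0.4183, -0.1383, 0.3759]
tcp_rot: [-179.9, 0.0, 14.0]
wrist_force: [-0.1, 0.2, -0.3]
opening: 0.0853
```

```bash
cat >> h.py <<'E'
def go(t):
    from workcell import status
    o=status.get_obs(); R=Ro.from_euler('xyz',o['tcp_rot'],degrees=True).as_matrix()
    y=np.radians(13.74);c,s=np.cos(y),np.sin(y)
    d=np.array(t)-o['ee_pos']
    print('t',round(o['time'],2),'pos',o['ee_pos'].round(4),'f',o['wrist_force'].round(1),'open',round(o['opening'],4))
    print('tool cm',(100*np.array([c*d[0]+s*d[1],s*d[0]-c*d[1],-d[2]])).round(2))
E
python3 - <<'E'
from h import *
from workcell import viewer
p=viewer.camera_params("wrist"); im=viewer.camera("wrist"); cv2.imwrite("pics/w1.png",im)
for c,s in blobs(blue(im)): print(c,s,plane(p,c,.1295),plane(p,c,.143))
go((.4446,-.1043,.35)); print(p)
E
```

```text
[210.37949153 152.63728814] [ 167  110   87   87 5900] [ 0.44455425 -0.10463672  0.1295    ] [ 0.44709308 -0.10576611  0.143     ]
[391.52194211 231.74089636] [ 363  207   57   54 2142] [ 0.42110566 -0.23669951  0.1295    ] [ 0.42510901 -0.22958073  0.143     ]
t 1.45 pos [ 0.4173 -0.1395  0.3761] f [-0.6 -0.2 -0.3] open 0.0858
tool cm [ 3.49 -2.77  2.61]
{'camera_matrix': array([[338.46959294,   0.        , 252.81177371],
       [  0.        , 338.46959294, 191.09290205],
       [  0.        ,   0.        ,   1.        ]]), 'xyz': array([ 0.485204  , -0.12271957,  0.34565066]), 'rotation': array([-1.56997064e+01,  2.29583169e-02, -7.60245342e+01])}
```

View pics/w1.png

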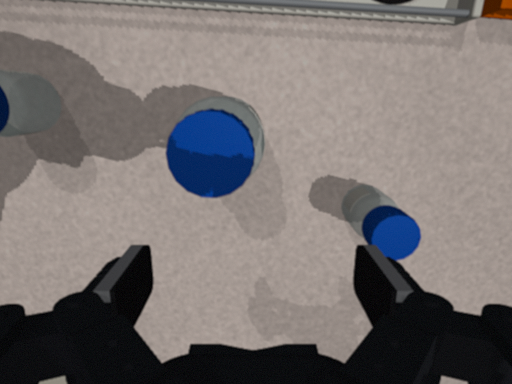

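Call:
{"name": "move_arm", "arguments": {"commands": [{"claw": 1, "travel": [1.8, -1.35, 1.0], "turn": 0}, {"claw": 1, "travel": [1.8, -1.35, 1.0], "turn": 0}, {"claw": 1, "travel": [0, 0, 2.0], "turn": 0}, {"claw": 1, "travel": [0, 0, 2.0], "turn": 0}, {"claw": 1, "travel": [0, 0, 1.5], "turn": 0}]}}

```text
time: 1.87
ee_pos: [0.4445, -0.1068, 0.3001]
tcp_rot: [-180.0, 0.1, 13.7]
wrist_force: [0.1, -0.1, -0.3]
opening: 0.0852
```

Call:
{"name": "move_arm", "arguments": {"commands": [{"claw": 1, "travel": [0, 0, 1.0], "turn": 0}, {"claw": 1, "travel": [0, 0, 1.0], "turn": 0}, {"claw": 1, "travel": [0, 0, 0], "turn": 0}]}}

```text
time: 2.12
ee_pos: [0.4444, -0.1068, 0.2801]
tcp_rot: [-179.9, 0.1, 13.7]
wrist_force: [0.4, 0.7, -0.4]
opening: 0.0853
```

Run:
```python
from h import *
go((.446,-.105,.281))
```

```text
t 2.12 pos [ 0.4444 -0.1068  0.2801] f [ 0.4  0.7 -0.4] open 0.0853
tool cm [ 0.2  -0.14 -0.09]
```

Centred within about 2 mm; correct it while closing.

Call:
{"name": "move_arm", "arguments": {"commands": [{"claw": 1, "travel": [0.2, -0.15, 0], "turn": 0}, {"claw": 0.2, "travel": [0, 0, 0], "turn": 0}, {"claw": -0.2, "travel": [0, 0, 0], "turn": 0}, {"claw": -0.5, "travel": [0, 0, 0], "turn": 0}, {"claw": -0.5, "travel": [0, 0, 0], "turn": 0}], "squeeze": 40}}

```text
time: 2.53
ee_pos: [0.4468, -0.1044, 0.2828]
tcp_rot: [180.0, -0.1, 13.7]
wrist_force: [0.1, 1.7, 6.4]
opening: 0.053
```

Call:
{"name": "move_arm", "arguments": {"commands": [{"claw": -0.5, "travel": [0, 0, 0], "turn": 0}, {"claw": -0.5, "travel": [0, 0, 0], "turn": 0}, {"claw": -0.5, "travel": [0, 0, 0], "turn": 0}]}}

```text
time: 2.78
ee_pos: [0.4468, -0.1044, 0.2827]
tcp_rot: [180.0, -0.1, 13.8]
wrist_force: [0.1, 1.0, 6.5]
opening: 0.0531
```

Call:
{"name": "move_arm", "arguments": {"commands": [{"claw": -0.5, "travel": [0, 0, -1.0], "turn": 0}, {"claw": -0.5, "travel": [0, 0, -2.0], "turn": 0}, {"claw": -0.5, "travel": [0, 0, -2.5], "turn": 0}, {"claw": -0.5, "travel": [0.5, 0.5, -1.5], "turn": 0}, {"claw": -0.5, "travel": [1.3, 1.3, 0], "turn": 0}]}}

```text
time: 3.2
ee_pos: [0.468, -0.1173, 0.3563]
tcp_rot: [179.9, -0.2, 13.8]
wrist_force: [0.7, -0.3, -1.8]
opening: 0.0532
```

Call:
{"name": "move_arm", "arguments": {"commands": [{"claw": -0.5, "travel": [2.0, 2.0, 0], "turn": 0}, {"claw": -0.5, "travel": [2.5, 2.5, 0], "turn": 0}, {"claw": -0.5, "travel": [2.5, 2.5, 0], "turn": 0}, {"claw": -0.5, "travel": [2.5, 2.5, 0], "turn": 0}, {"claw": -0.5, "travel": [1.8, 1.6, 0], "turn": 0}]}}

```text
time: 3.62
ee_pos: [0.6063, -0.2002, 0.3511]
tcp_rot: [180.0, 0.0, 13.7]
wrist_force: [0.8, 0.4, -1.4]
opening: 0.0532
```

Call:
{"name": "move_arm", "arguments": {"commands": [{"claw": -0.5, "travel": [1.2, 1.0, 0], "turn": 0}, {"claw": -0.5, "travel": [0.8, 0.6, 0], "turn": 0}, {"claw": -0.5, "travel": [0.3, 0.2, 0], "turn": 0}, {"claw": -0.5, "travel": [0, 0, 0], "turn": 0}]}}

```text
time: 3.95
ee_pos: [0.6316, -0.2108, 0.3511]
tcp_rot: [-180.0, 0.1, 13.7]
wrist_force: [0.1, 0.0, -2.3]
opening: 0.0532
```

Run:
```python
from h import *
from workcell import viewer
for n in("scene","wrist"):cv2.imwrite(f"pics/a_{n}.png",viewer.camera(n))
cv2.imwrite("pics/a.png",np.hstack([cv2.resize(cv2.imread(f"pics/a_{n}.png"),(400,300)) for n in("scene","wrist")]))
go((.6337,-.2124,.298))
```

```text
t 4.05 pos [ 0.6307 -0.2104  0.3518] f [-0.2 -0.4 -2.2] open 0.0527
tool cm [0.24 0.27 5.38]
```

View pics/a.png

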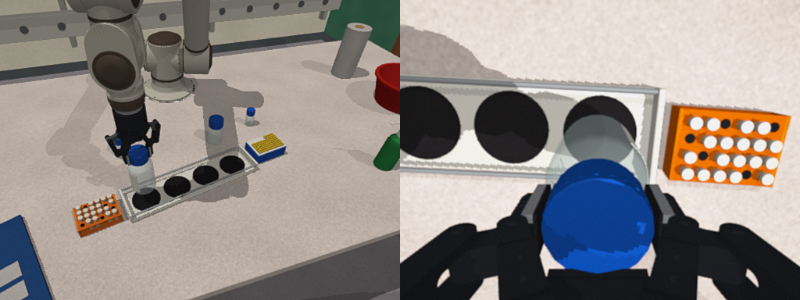

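Call:
{"name": "move_arm", "arguments": {"commands": [{"claw": -0.5, "travel": [0.24, 0.25, 1.0], "turn": 0}, {"claw": -0.5, "travel": [0, 0, 1.5], "turn": 0}, {"claw": -0.5, "travel": [0, 0, 1.3], "turn": 0}, {"claw": -0.5, "travel": [0, 0, 0.8], "turn": 0}, {"claw": -0.5, "travel": [0, 0, 0.4], "turn": 0}]}}

```text
time: 4.47
ee_pos: [0.6334, -0.2122, 0.3001]
tcp_rot: [-179.9, 0.1, 13.7]
wrist_force: [-1.0, 0.0, -2.5]
opening: 0.0532
```

Call:
{"name": "move_arm", "arguments": {"commands": [{"claw": -0.5, "travel": [0, 0, 0.2], "turn": 0}, {"claw": -0.5, "travel": [0, 0, 0.15], "turn": 0}, {"claw": -0.5, "travel": [0, 0, 0], "turn": 0}]}}

```text
time: 4.72
ee_pos: [0.634, -0.2125, 0.2986]
tcp_rot: [180.0, -0.0, 13.7]
wrist_force: [0.3, 1.3, -2.7]
opening: 0.0531
```

Call:
{"name": "move_arm", "arguments": {"commands": [{"claw": -0.5, "travel": [0, 0, 0.1], "turn": 0}, {"claw": -0.5, "travel": [0, 0, 0], "turn": 0}, {"claw": -0.5, "travel": [0, 0, 0], "turn": 0}]}}

```text
time: 4.97
ee_pos: [0.6341, -0.2126, 0.2975]
tcp_rot: [180.0, -0.0, 13.7]
wrist_force: [0.8, -0.9, -2.9]
opening: 0.0529
```

Call:
{"name": "move_arm", "arguments": {"commands": [{"claw": -0.5, "travel": [0, 0, 0.1], "turn": 0}, {"claw": -0.5, "travel": [0, 0, 0.1], "turn": 0}, {"claw": -0.5, "travel": [0, 0, 0], "turn": 0}]}}

```text
time: 5.22
ee_pos: [0.6341, -0.2125, 0.2958]
tcp_rot: [180.0, -0.1, 13.7]
wrist_force: [-1.3, 1.1, 2.4]
opening: 0.0532
```

Call:
{"name": "move_arm", "arguments": {"commands": [{"claw": 0.3, "travel": [0, 0, 0], "turn": 0}, {"claw": 0.6, "travel": [0, 0, 0], "turn": 0}, {"claw": 1, "travel": [0, 0, 0], "turn": 0}, {"claw": 1, "travel": [0, 0, 0], "turn": 0}, {"claw": 1, "travel": [0, 0, -1.0], "turn": 0}], "squeeze": 20}}

```text
time: 5.63
ee_pos: [0.6337, -0.2124, 0.3034]
tcp_rot: [-179.9, 0.2, 13.7]
wrist_force: [-0.8, 0.2, -0.8]
opening: 0.0857
```

Run:
```python
from h import *
from workcell import viewer
p=viewer.camera_params("wrist"); im=viewer.camera("wrist"); cv2.imwrite("pics/b.png",im)
for c,s in blobs(blue(im)): print(c,s,plane(p,c,.155))
go((.4275,.088,.40))
```

```text
[251.99460553 269.89413351] [  184   198   136   141 14830] [ 0.63716709 -0.21224251  0.155     ]
t 5.68 pos [ 0.634  -0.2125  0.307 ] f [-0.1 -0.6  2.2] open 0.0854
tool cm [-12.92 -34.09  -9.3 ]
```

View pics/b.png

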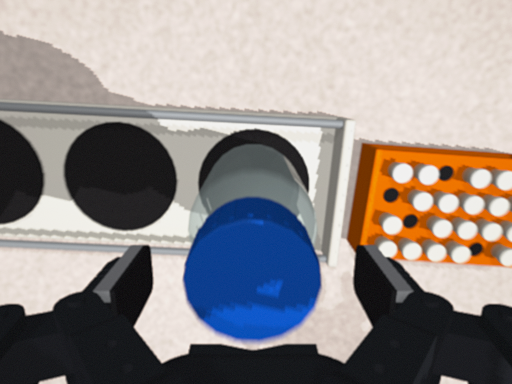

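Call:
{"name": "move_arm", "arguments": {"commands": [{"claw": 1, "travel": [0, 0, -2.0], "turn": 0}, {"claw": 1, "travel": [0, 0, -3.0], "turn": 0}, {"claw": 1, "travel": [-0.6, -1.5, -2.0], "turn": 0}, {"claw": 1, "travel": [-1.3, -3.5, 0], "turn": 0}, {"claw": 1, "travel": [-1.4, -3.7, 0], "turn": 0}]}}

```text
time: 6.1
ee_pos: [0.5812, -0.136, 0.3769]
tcp_rot: [179.9, -0.2, 13.6]
wrist_force: [0.6, 0.7, -0.0]
opening: 0.0853
```

Call:
{"name": "move_arm", "arguments": {"commands": [{"claw": 1, "travel": [-1.4, -3.7, 0], "turn": 0}, {"claw": 1, "travel": [-1.4, -3.7, 0], "turn": 0}, {"claw": 1, "travel": [-1.4, -3.7, 0], "turn": 0}, {"claw": 1, "travel": [-1.4, -3.7, 0], "turn": 0}, {"claw": 1, "travel": [-1.4, -3.7, 0], "turn": 0}]}}

```text
time: 6.52
ee_pos: [0.4679, 0.0284, 0.376]
tcp_rot: [180.0, -0.1, 13.7]
wrist_force: [0.5, 1.3, -0.1]
opening: 0.0853
```

Call:
{"name": "move_arm", "arguments": {"commands": [{"claw": 1, "travel": [-1.3, -3.3, 1.0], "turn": 0}, {"claw": 1, "travel": [-0.6, -1.5, 1.0], "turn": 0}, {"claw": 1, "travel": [0, 0, 0], "turn": 0}]}}

```text
time: 6.77
ee_pos: [0.4375, 0.0714, 0.3549]
tcp_rot: [-180.0, 0.0, 13.9]
wrist_force: [0.1, -0.5, -0.5]
opening: 0.0853
```

Run:
```python
from h import *
from workcell import viewer
p=viewer.camera_params("wrist"); im=viewer.camera("wrist"); cv2.imwrite("pics/c.png",im)
for c,s in blobs(blue(im)): print(c,s,plane(p,c,.103))
go((.4275,.0875,.2435))
```

```text
[137.70033389  38.34390651] [  57    0  107   64 1198] [0.5202764  0.16242778 0.103     ]
[228.47017618 204.72171513] [ 190  165   77   79 4711] [0.43053227 0.08580309 0.103     ]
[ 13.47168142 209.91150442] [   0  188   35   45 1130] [0.39107864 0.22919413 0.103     ]
t 6.82 pos [0.4385 0.0705 0.3556] f [ 0.1 -0.4  1.1] open 0.0853
tool cm [-0.67 -1.92 11.21]
```

Call:
{"name": "move_arm", "arguments": {"commands": [{"claw": 1, "travel": [-0.3, -0.9, 1.5], "turn": 0}, {"claw": 1, "travel": [-0.3, -0.9, 2.5], "turn": 0}, {"claw": 1, "travel": [0, 0, 3.0], "turn": 0}, {"claw": 1, "travel": [0, 0, 2.0], "turn": 0}, {"claw": 1, "travel": [0, 0, 1.3], "turn": 0}]}}

```text
time: 7.23
ee_pos: [0.4295, 0.0848, 0.2507]
tcp_rot: [180.0, 0.1, 13.7]
wrist_force: [0.3, -0.3, 0.9]
opening: 0.0851
```

Call:
{"name": "move_arm", "arguments": {"commands": [{"claw": 1, "travel": [0, 0, 0.7], "turn": 0}, {"claw": 1, "travel": [0, 0, 0.3], "turn": 0}, {"claw": 1, "travel": [0, 0, 0], "turn": 0}]}}

```text
time: 7.48
ee_pos: [0.4298, 0.0851, 0.2425]
tcp_rot: [180.0, -0.0, 13.7]
wrist_force: [0.7, 0.1, 0.0]
opening: 0.0854
```

Run:
```python
from h import *
go((.428,.087,.242))
```

```text
t 7.48 pos [0.4298 0.0851 0.2425] f [0.7 0.1 0. ] open 0.0854
tool cm [-0.13 -0.23  0.05]
```

Call:
{"name": "move_arm", "arguments": {"commands": [{"claw": 1, "travel": [-0.1, -0.2, 0], "turn": 0}, {"claw": 0.2, "travel": [0, 0, 0], "turn": 0}, {"claw": -0.2, "travel": [0, 0, 0], "turn": 0}, {"claw": -0.5, "travel": [0, 0, 0], "turn": 0}, {"claw": -0.5, "travel": [0, 0, 0], "turn": 0}], "squeeze": 30}}

```text
time: 7.9
ee_pos: [0.4282, 0.0872, 0.243]
tcp_rot: [180.0, -0.1, 13.7]
wrist_force: [-0.5, 0.3, 5.3]
opening: 0.0533
```

Call:
{"name": "move_arm", "arguments": {"commands": [{"claw": -0.5, "travel": [0, 0, 0], "turn": 0}, {"claw": -0.5, "travel": [0, 0, 0], "turn": 0}]}}

```text
time: 8.07
ee_pos: [0.4282, 0.0872, 0.243]
tcp_rot: [180.0, -0.1, 13.7]
wrist_force: [-1.4, 0.8, 5.8]
opening: 0.053
```

Run:
```python
from h import *
go((.6138,-.1092,.31))
```

```text
t 8.07 pos [0.4282 0.0872 0.243 ] f [-1.4  0.8  5.8] open 0.053
tool cm [13.37 23.49 -6.7 ]
```

Call:
{"name": "move_arm", "arguments": {"commands": [{"claw": -0.5, "travel": [0, 0, -1.0], "turn": 0}, {"claw": -0.5, "travel": [0, 0, -2.0], "turn": 0}, {"claw": -0.5, "travel": [0, 0, -2.5], "turn": 0}, {"claw": -0.5, "travel": [0.5, 0.8, -1.5], "turn": 0}, {"claw": -0.5, "travel": [1.0, 1.8, 0], "turn": 0}]}}

```text
time: 8.48
ee_pos: [0.4488, 0.0661, 0.3165]
tcp_rot: [180.0, -0.3, 13.8]
wrist_force: [0.6, -0.1, 0.2]
opening: 0.0532
```

Call:
{"name": "move_arm", "arguments": {"commands": [{"claw": -0.5, "travel": [1.6, 2.8, 0], "turn": 0}, {"claw": -0.5, "travel": [1.8, 3.2, 0], "turn": 0}, {"claw": -0.5, "travel": [1.8, 3.2, 0], "turn": 0}, {"claw": -0.5, "travel": [1.8, 3.2, 0], "turn": 0}, {"claw": -0.5, "travel": [1.7, 3.0, 0], "turn": 0}]}}

```text
time: 8.9
ee_pos: [0.5708, -0.0652, 0.3126]
tcp_rot: [180.0, -0.0, 13.7]
wrist_force: [0.5, -0.0, -0.3]
opening: 0.053
```

Call:
{"name": "move_arm", "arguments": {"commands": [{"claw": -0.5, "travel": [1.4, 2.5, 0], "turn": 0}, {"claw": -0.5, "travel": [1.0, 1.7, 0], "turn": 0}, {"claw": -0.5, "travel": [0.5, 0.8, 0], "turn": 0}, {"claw": -0.5, "travel": [0.2, 0.3, 0], "turn": 0}, {"claw": -0.5, "travel": [0, 0, 0], "turn": 0}]}}

```text
time: 9.32
ee_pos: [0.6126, -0.1076, 0.312]
tcp_rot: [-180.0, 0.0, 13.7]
wrist_force: [-0.1, -0.0, -1.0]
opening: 0.0529
```

Run:
```python
from h import *
go((.6138,-.1092,.26))
```

```text
t 9.32 pos [ 0.6126 -0.1076  0.312 ] f [-0.1 -0.  -1. ] open 0.0529
tool cm [0.08 0.18 5.2 ]
```

Call:
{"name": "move_arm", "arguments": {"commands": [{"claw": -0.5, "travel": [0.05, 0.18, 1.0], "turn": 0}, {"claw": -0.5, "travel": [0, 0, 1.5], "turn": 0}, {"claw": -0.5, "travel": [0, 0, 1.3], "turn": 0}, {"claw": -0.5, "travel": [0, 0, 0.8], "turn": 0}, {"claw": -0.5, "travel": [0, 0, 0.4], "turn": 0}]}}

```text
time: 9.73
ee_pos: [0.6127, -0.1086, 0.2604]
tcp_rot: [-179.9, 0.1, 13.8]
wrist_force: [-0.1, -0.5, -1.1]
opening: 0.0533
```

Call:
{"name": "move_arm", "arguments": {"commands": [{"claw": -0.5, "travel": [0, 0, 0.2], "turn": 0}, {"claw": -0.5, "travel": [0, 0, 0.1], "turn": 0}, {"claw": -0.5, "travel": [0, 0, 0.1], "turn": 0}, {"claw": -0.5, "travel": [0, 0, 0], "turn": 0}, {"claw": -0.5, "travel": [0, 0, 0], "turn": 0}]}}

```text
time: 10.15
ee_pos: [0.6135, -0.1093, 0.2587]
tcp_rot: [180.0, -0.0, 13.7]
wrist_force: [-0.8, 0.9, -0.6]
opening: 0.0532
```

Call:
{"name": "move_arm", "arguments": {"commands": [{"claw": -0.5, "travel": [0, 0, 0.1], "turn": 0}, {"claw": -0.5, "travel": [0, 0, 0.1], "turn": 0}, {"claw": -0.5, "travel": [0, 0, 0], "turn": 0}]}}

```text
time: 10.4
ee_pos: [0.6134, -0.1093, 0.2562]
tcp_rot: [180.0, -0.0, 13.7]
wrist_force: [-0.5, -0.1, -1.4]
opening: 0.0533
```

Call:
{"name": "move_arm", "arguments": {"commands": [{"claw": -0.5, "travel": [0, 0, 0.1], "turn": 0}, {"claw": -0.5, "travel": [0, 0, 0], "turn": 0}]}}

```text
time: 10.57
ee_pos: [0.6134, -0.1092, 0.2561]
tcp_rot: [180.0, -0.1, 13.7]
wrist_force: [-2.5, -0.1, 5.0]
opening: 0.053
```

Contact (+5 N). Release, rise, and go for bottle_50.

Call:
{"name": "move_arm", "arguments": {"commands": [{"claw": 0.3, "travel": [0, 0, 0], "turn": 0}, {"claw": 0.6, "travel": [0, 0, 0], "turn": 0}, {"claw": 1, "travel": [0, 0, 0], "turn": 0}, {"claw": 1, "travel": [0, 0, 0], "turn": 0}, {"claw": 1, "travel": [0, 0, -1.0], "turn": 0}], "squeeze": 20}}

```text
time: 10.98
ee_pos: [0.613, -0.1092, 0.2634]
tcp_rot: [-179.9, 0.2, 13.7]
wrist_force: [0.0, -0.0, -0.3]
opening: 0.0855
```

Run:
```python
from h import *
from workcell import viewer
p=viewer.camera_params("wrist"); im=viewer.camera("wrist"); cv2.imwrite("pics/d.png",im)
for c,s in blobs(blue(im)): print(c,s,plane(p,c,.116))
go((.405,-.261,.34))
```

```text
[253.72637205 270.25114066] [  185   197   138   144 15342] [ 0.61691264 -0.10959305  0.116     ]
[496.99804114 289.74828599] [ 475  262   37   53 1021] [ 0.63133315 -0.20413221  0.116     ]
t 11.03 pos [ 0.6134 -0.1092  0.267 ] f [ 0.6 -0.3  1.7] open 0.0853
tool cm [-23.85   9.79  -7.3 ]
```

View pics/d.png

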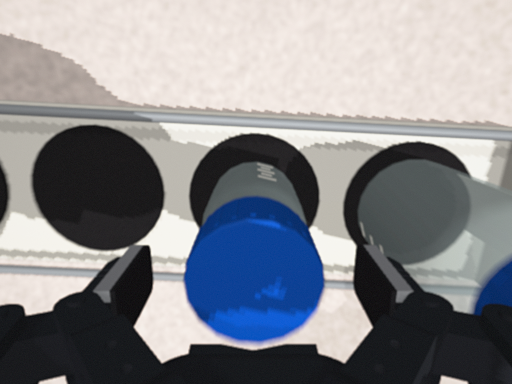

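Call:
{"name": "move_arm", "arguments": {"commands": [{"claw": 1, "travel": [0, 0, -2.0], "turn": 0}, {"claw": 1, "travel": [0, 0, -3.0], "turn": 0}, {"claw": 1, "travel": [-1.5, 0.5, -2.0], "turn": 0}, {"claw": 1, "travel": [-3.0, 1.2, 0], "turn": 0}, {"claw": 1, "travel": [-3.7, 1.5, 0], "turn": 0}]}}

```text
time: 11.45
ee_pos: [0.5417, -0.1595, 0.3371]
tcp_rot: [179.9, -0.2, 13.9]
wrist_force: [0.4, -0.8, 0.5]
opening: 0.0852
```

Call:
{"name": "move_arm", "arguments": {"commands": [{"claw": 1, "travel": [-3.7, 1.5, 0], "turn": 0}, {"claw": 1, "travel": [-3.7, 1.5, 0], "turn": 0}, {"claw": 1, "travel": [-3.4, 1.5, 0], "turn": 0}, {"claw": 1, "travel": [-2.0, 0.8, 0], "turn": 0}, {"claw": 1, "travel": [0, 0, 0], "turn": 0}]}}

```text
time: 11.87
ee_pos: [0.4268, -0.2435, 0.3365]
tcp_rot: [179.9, -0.0, 13.6]
wrist_force: [0.9, 0.3, -0.3]
opening: 0.0853
```

Run:
```python
from h import *
from workcell import viewer
p=viewer.camera_params("wrist"); im=viewer.camera("wrist"); cv2.imwrite("pics/e.png",im)
for c,s in blobs(blue(im)): print(c,s,plane(p,c,.089))
go((.4055,-.261,.229))
```

```text
[268.32884001 231.30791061] [ 241  200   57   63 2819] [ 0.40927846 -0.26043047  0.089     ]
t 11.92 pos [ 0.4282 -0.2427  0.3364] f [ 1.  -0.7  0.5] open 0.0854
tool cm [-2.64  1.23 10.74]
```

Call:
{"name": "move_arm", "arguments": {"commands": [{"claw": 1, "travel": [-1.3, 0.6, 1.5], "turn": 0}, {"claw": 1, "travel": [-1.3, 0.6, 2.5], "turn": 0}, {"claw": 1, "travel": [0, 0, 3.0], "turn": 0}, {"claw": 1, "travel": [0, 0, 1.8], "turn": 0}, {"claw": 1, "travel": [0, 0, 1.1], "turn": 0}]}}

```text
time: 12.33
ee_pos: [0.4073, -0.259, 0.2342]
tcp_rot: [-179.9, 0.1, 13.8]
wrist_force: [0.0, 0.4, -0.3]
opening: 0.0857
```

Call:
{"name": "move_arm", "arguments": {"commands": [{"claw": 1, "travel": [0, 0, 0.6], "turn": 0}, {"claw": 1, "travel": [0, 0, 0.2], "turn": 0}, {"claw": 1, "travel": [0, 0, 0], "turn": 0}]}}

```text
time: 12.58
ee_pos: [0.4077, -0.2594, 0.2288]
tcp_rot: [180.0, -0.0, 13.8]
wrist_force: [0.1, 0.6, 0.6]
opening: 0.0853
```

Run:
```python
from h import *
go((.406,-.2608,.2295))
```

```text
t 12.58 pos [ 0.4077 -0.2594  0.2288] f [0.1 0.6 0.6] open 0.0853
tool cm [-0.2   0.1  -0.07]
```

Call:
{"name": "move_arm", "arguments": {"commands": [{"claw": 1, "travel": [-0.2, 0.1, 0], "turn": 0}, {"claw": 0.2, "travel": [0, 0, 0], "turn": 0}, {"claw": -0.2, "travel": [0, 0, 0], "turn": 0}, {"claw": -0.7, "travel": [0, 0, 0], "turn": 0}, {"claw": -0.7, "travel": [0, 0, 0], "turn": 0}], "squeeze": 25}}

```text
time: 13.0
ee_pos: [0.4056, -0.261, 0.2286]
tcp_rot: [180.0, -0.0, 13.7]
wrist_force: [-1.4, 1.1, 7.2]
opening: 0.0408
```

Call:
{"name": "move_arm", "arguments": {"commands": [{"claw": -0.7, "travel": [0, 0, 0], "turn": 0}, {"claw": -0.7, "travel": [0, 0, 0], "turn": 0}, {"claw": -0.7, "travel": [0, 0, 0], "turn": 0}]}}

```text
time: 13.25
ee_pos: [0.4056, -0.261, 0.2286]
tcp_rot: [180.0, -0.0, 13.7]
wrist_force: [-0.3, 1.1, 5.3]
opening: 0.0401
```

Run:
```python
from h import *
go((.5942,-.0063,.31))
```

```text
t 13.25 pos [ 0.4056 -0.261   0.2286] f [-0.3  1.1  5.3] open 0.0401
tool cm [ 24.37 -20.26  -8.14]
```

Call:
{"name": "move_arm", "arguments": {"commands": [{"claw": -0.7, "travel": [0, 0, -1.0], "turn": 0}, {"claw": -0.7, "travel": [0, 0, -2.0], "turn": 0}, {"claw": -0.7, "travel": [0, -0.8, -2.5], "turn": 0}, {"claw": -0.7, "travel": [0, -2.0, -1.5], "turn": 0}, {"claw": -0.7, "travel": [0, -3.0, 0], "turn": 0}]}}

```text
time: 13.67
ee_pos: [0.3922, -0.2054, 0.3017]
tcp_rot: [179.8, -0.2, 13.6]
wrist_force: [0.6, -0.4, -0.0]
opening: 0.0403
```

Call:
{"name": "move_arm", "arguments": {"commands": [{"claw": -0.7, "travel": [0, -3.5, 0], "turn": 0}, {"claw": -0.7, "travel": [0.5, -3.5, 0], "turn": 0}, {"claw": -0.7, "travel": [1.5, -3.0, 0], "turn": 0}, {"claw": -0.7, "travel": [2.5, -2.2, 0], "turn": 0}, {"claw": -0.7, "travel": [3.2, -1.3, 0], "turn": 0}]}}

```text
time: 14.08
ee_pos: [0.4336, -0.0531, 0.2993]
tcp_rot: [180.0, -0.1, 13.8]
wrist_force: [1.1, -1.7, -1.3]
opening: 0.0405
```

Call:
{"name": "move_arm", "arguments": {"commands": [{"claw": -0.7, "travel": [3.5, -0.6, 0], "turn": 0}, {"claw": -0.7, "travel": [3.5, -0.2, 0], "turn": 0}, {"claw": -0.7, "travel": [3.5, 0, 0], "turn": 0}, {"claw": -0.7, "travel": [2.8, 0, 0], "turn": 0}, {"claw": -0.7, "travel": [1.8, 0, 0], "turn": 0}]}}

```text
time: 14.5
ee_pos: [0.5814, -0.0106, 0.2977]
tcp_rot: [-180.0, 0.0, 13.8]
wrist_force: [0.0, -0.8, -0.9]
opening: 0.0403
```

Call:
{"name": "move_arm", "arguments": {"commands": [{"claw": -0.7, "travel": [1.0, 0, 0], "turn": 0}, {"claw": -0.7, "travel": [0.4, 0, 0], "turn": 0}, {"claw": -0.7, "travel": [0, 0, 0], "turn": 0}]}}

```text
time: 14.75
ee_pos: [0.5932, -0.0081, 0.2978]
tcp_rot: [-180.0, 0.1, 13.8]
wrist_force: [0.2, 0.2, -1.2]
opening: 0.0406
```

Run:
```python
from h import *
go((.5942,-.0063,.2455))
```

```text
t 14.75 pos [ 0.5932 -0.0081  0.2978] f [ 0.2  0.2 -1.2] open 0.0406
tool cm [ 0.14 -0.15  5.23]
```

Call:
{"name": "move_arm", "arguments": {"commands": [{"claw": -0.7, "travel": [0.14, -0.15, 1.0], "turn": 0}, {"claw": -0.7, "travel": [0, 0, 1.5], "turn": 0}, {"claw": -0.7, "travel": [0, 0, 1.3], "turn": 0}, {"claw": -0.7, "travel": [0, 0, 0.8], "turn": 0}, {"claw": -0.7, "travel": [0, 0, 0.4], "turn": 0}]}}

```text
time: 15.17
ee_pos: [0.593, -0.0066, 0.2464]
tcp_rot: [-180.0, 0.1, 13.7]
wrist_force: [0.4, -0.3, -0.3]
opening: 0.0403
```

Call:
{"name": "move_arm", "arguments": {"commands": [{"claw": -0.7, "travel": [0, 0, 0.2], "turn": 0}, {"claw": -0.7, "travel": [0, 0, 0.1], "turn": 0}, {"claw": -0.7, "travel": [0, 0, 0.1], "turn": 0}, {"claw": -0.7, "travel": [0, 0, 0], "turn": 0}, {"claw": -0.7, "travel": [0, 0, 0], "turn": 0}]}}

```text
time: 15.58
ee_pos: [0.5939, -0.0065, 0.2447]
tcp_rot: [180.0, -0.0, 13.7]
wrist_force: [0.3, -0.1, -1.1]
opening: 0.0399
```

Call:
{"name": "move_arm", "arguments": {"commands": [{"claw": -0.7, "travel": [0, 0, 0.1], "turn": 0}, {"claw": -0.7, "travel": [0, 0, 0.1], "turn": 0}, {"claw": -0.7, "travel": [0, 0, 0], "turn": 0}]}}

```text
time: 15.83
ee_pos: [0.5938, -0.0065, 0.242]
tcp_rot: [-180.0, 0.0, 13.7]
wrist_force: [-0.5, 0.0, -2.0]
opening: 0.0406
```

Call:
{"name": "move_arm", "arguments": {"commands": [{"claw": -0.7, "travel": [0, 0, 0.1], "turn": 0}, {"claw": -0.7, "travel": [0, 0, 0], "turn": 0}]}}

```text
time: 16.0
ee_pos: [0.5939, -0.0064, 0.2417]
tcp_rot: [180.0, -0.0, 13.7]
wrist_force: [-0.8, 0.0, 2.8]
opening: 0.0402
```

Contact. Release.

Call:
{"name": "move_arm", "arguments": {"commands": [{"claw": 0.1, "travel": [0, 0, 0], "turn": 0}, {"claw": 0.5, "travel": [0, 0, 0], "turn": 0}, {"claw": 1, "travel": [0, 0, 0], "turn": 0}, {"claw": 1, "travel": [0, 0, 0], "turn": 0}, {"claw": 1, "travel": [0, 0, -1.0], "turn": 0}], "squeeze": 20}}

```text
time: 16.42
ee_pos: [0.5933, -0.0065, 0.2495]
tcp_rot: [-180.0, 0.2, 13.7]
wrist_force: [0.1, 0.8, -0.6]
opening: 0.0852
```

Run:
```python
from h import *
from workcell import viewer
p=viewer.camera_params("wrist"); im=viewer.camera("wrist"); cv2.imwrite("pics/f.png",im)
for c,s in blobs(blue(im)): print(c,s,plane(p,c,.102))
go((.3715,.255,.33))
```

```text
[251.71858159 268.84727312] [ 200  211  105  114 9278] [ 0.59761899 -0.00608123  0.102     ]
[478.84765263 269.02189646] [ 438  220   74   96 5389] [ 0.61832714 -0.09099079  0.102     ]
t 16.47 pos [ 0.5939 -0.0065  0.2529] f [-0.3 -0.2  2. ] open 0.085
tool cm [-15.39 -30.68  -7.71]
```

View pics/f.png

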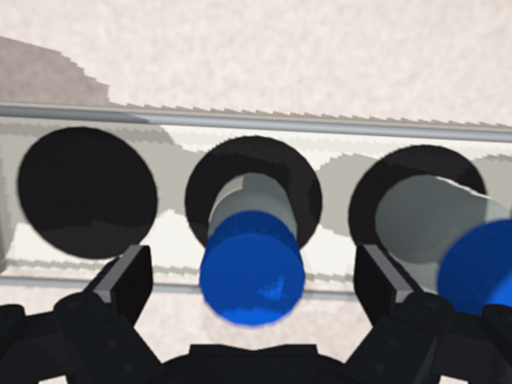

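Call:
{"name": "move_arm", "arguments": {"commands": [{"claw": 1, "travel": [0, 0, -2.0], "turn": 0}, {"claw": 1, "travel": [0, 0, -3.0], "turn": 0}, {"claw": 1, "travel": [-0.6, -1.2, -2.5], "turn": 0}, {"claw": 1, "travel": [-1.5, -3.0, 0], "turn": 0}, {"claw": 1, "travel": [-1.8, -3.6, 0], "turn": 0}]}}

```text
time: 16.88
ee_pos: [0.5378, 0.0597, 0.3284]
tcp_rot: [180.0, -0.2, 13.6]
wrist_force: [0.6, 0.9, -0.1]
opening: 0.085
```

Call:
{"name": "move_arm", "arguments": {"commands": [{"claw": 1, "travel": [-1.8, -3.6, 0], "turn": 0}, {"claw": 1, "travel": [-1.8, -3.6, 0], "turn": 0}, {"claw": 1, "travel": [-1.8, -3.6, 0], "turn": 0}, {"claw": 1, "travel": [-1.8, -3.6, 0], "turn": 0}, {"claw": 1, "travel": [-1.8, -3.6, 0], "turn": 0}]}}

```text
time: 17.3
ee_pos: [0.4235, 0.1463, 0.3284]
tcp_rot: [-177.3, -0.0, 18.5]
wrist_force: [0.0, -0.4, 1.1]
opening: 0.0852
```

Call:
{"name": "move_arm", "arguments": {"commands": [{"claw": 1, "travel": [-1.0, -2.0, 1.0], "turn": 0}, {"claw": 1, "travel": [-0.3, -0.6, 1.0], "turn": 0}, {"claw": 1, "travel": [0, 0, 0], "turn": 0}]}}

```text
time: 17.55
ee_pos: [0.409, 0.1507, 0.3078]
tcp_rot: [-176.7, 0.1, 19.5]
wrist_force: [0.2, 0.8, -0.3]
opening: 0.0855
```

Run:
```python
from h import *
from workcell import viewer
p=viewer.camera_params("wrist"); im=viewer.camera("wrist"); cv2.imwrite("pics/g.png",im)
for c,s in blobs(blue(im)): print(c,s,plane(p,c,.072))
go((.3715,.255,.2135))
```

```text
[208.27345309  23.28143713] [ 117    2  181   41 1002] [0.49778823 0.22146829 0.072     ]
[107.55287818 202.65104864] [  80  176   60   54 2241] [0.37407531 0.25240026 0.072     ]
t 17.6 pos [0.4096 0.1505 0.3085] f [0.2 0.8 1.2] open 0.085
tool cm [ -1.22 -11.05   9.5 ]
```

Run:
```python
from workcell import status
o=status.get_obs(); print(o['q'].round(2),o['qd'].round(2),o['tcp_rot'],o['ee_pos'],o['wrist_force'],o['torque'])
```

```text
[ 19.35 -11.45 -16.26  85.25   3.25 179.94] [-0.75  0.91  2.    0.51 -0.04 -0.01] [-1.76751469e+02  6.18912181e-02  1.94070271e+01] [0.40957145 0.15053747 0.30845501] [0.19581139 0.75400842 1.241919  ] [-0.08914139 -0.01647466  0.03392938]
```

View pics/g.png

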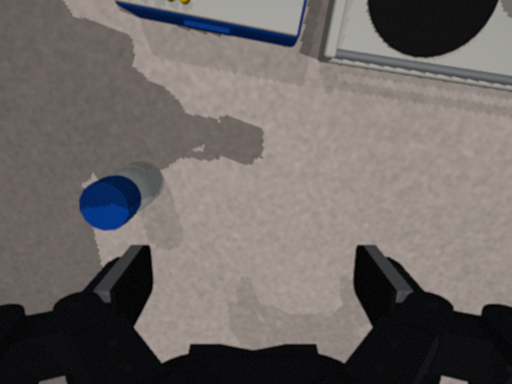

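Call:
{"name": "move_arm", "arguments": {"commands": [{"claw": 1, "travel": [0, 0, 0], "turn": -7}, {"claw": 1, "travel": [0, 0, 0], "turn": -7}, {"claw": 1, "travel": [0, 0, 0], "turn": -7}, {"claw": 1, "travel": [0, 0, 0], "turn": -7}, {"claw": 1, "travel": [0, 0, 0], "turn": 0}]}}

```text
time: 18.02
ee_pos: [0.4106, 0.1503, 0.3092]
tcp_rot: [-177.1, -1.5, 47.6]
wrist_force: [-0.3, 0.3, 0.2]
opening: 0.0851
```

Run:
```python
from workcell import status
o=status.get_obs(); print(o['q'].round(2),o['tcp_rot'],o['ee_pos'])
```

```text
[ 19.28 -11.36 -16.11  85.28   3.25 151.62] [-177.12537191   -1.51873582   47.6185841 ] [0.41055307 0.15029854 0.30916252]
```

Call:
{"name": "move_arm", "arguments": {"commands": [{"claw": 1, "travel": [0, 0, 0], "turn": -7}, {"claw": 1, "travel": [0, 0, 0], "turn": -7}, {"claw": 1, "travel": [0, 0, 0], "turn": -7}, {"claw": 1, "travel": [0, 0, 0], "turn": -7}, {"claw": 1, "travel": [0, 0, 0], "turn": -7}]}}

```text
time: 18.43
ee_pos: [0.4104, 0.1504, 0.3091]
tcp_rot: [-178.5, -2.9, 82.4]
wrist_force: [0.1, -0.5, -0.0]
opening: 0.0853
```

Call:
{"name": "move_arm", "arguments": {"commands": [{"claw": 1, "travel": [0, 0, 0], "turn": -7}, {"claw": 1, "travel": [0, 0, 0], "turn": -7}, {"claw": 1, "travel": [0, 0, 0], "turn": -7}, {"claw": 1, "travel": [0, 0, 0], "turn": -6}, {"claw": 1, "travel": [0, 0, 0], "turn": 0}]}}

```text
time: 18.85
ee_pos: [0.4103, 0.1504, 0.3091]
tcp_rot: [-180.0, -3.3, 109.4]
wrist_force: [0.3, -0.2, -0.5]
opening: 0.0852
```

```bash
cat >> h.py <<'E'
def gog(t):
    "grasp point to t, full orientation"
    from workcell import status,bot
    o=status.get_obs(); R=Ro.from_euler('xyz',o['tcp_rot'],degrees=True).as_matrix()
    g=o['ee_pos']+R[:,2]*bot.grip_depth
    print('t',round(o['time'],2),'g',g.round(4),'f',o['wrist_force'].round(1),'open',round(o['opening'],4),'q',o['q'].round(1))
    print('rot',o['tcp_rot'].round(2),'y',R[:,1].round(3),'z',R[:,2].round(3))
    print('tool cm',(100*R.T@(np.array(t)-g)).round(2),' world up 1cm = tool',(R.T@[0,0,1]).round(3))
E
python3 - <<'E'
from h import *
gog((.3712,.2545,.12))
E
```

```text
t 18.85 g [0.4073 0.1587 0.1546] f [ 0.3 -0.2 -0.5] open 0.0852 q [ 19.3 -11.4 -16.1  85.3   3.3  89.9]
rot [-179.97   -3.26  109.39] y [ 0.943  0.332 -0.001] z [-0.019  0.053 -0.998]
tool cm [10.02 -0.22  4.04]  world up 1cm = tool [ 0.057 -0.001 -0.998]
```

Call:
{"name": "move_arm", "arguments": {"commands": [{"claw": 1, "travel": [2.0, 0, 0.5], "turn": 0}, {"claw": 1, "travel": [3.0, -0.1, 1.0], "turn": 0}, {"claw": 1, "travel": [3.0, -0.1, 1.0], "turn": 0}, {"claw": 1, "travel": [2.0, 0, 0.5], "turn": 0}, {"claw": 1, "travel": [0, 0, 0], "turn": 0}]}}

```text
time: 19.27
ee_pos: [0.3733, 0.2479, 0.2838]
tcp_rot: [-179.9, -3.3, 109.1]
wrist_force: [-1.2, -0.1, 0.0]
opening: 0.0859
```

Run:
```python
from h import *
from workcell import viewer
gog((.3712,.2545,.060))
p=viewer.camera_params("wrist"); im=viewer.camera("wrist"); cv2.imwrite("pics/i.png",im)
for c,s in blobs(blue(im)): print(c,s,plane(p,c,.072))
```

```text
t 19.27 g [0.37   0.2562 0.1293] f [-1.2 -0.1  0. ] open 0.0859 q [ 32.8 -10.1 -17.9  81.6   3.2 103.7]
rot [-179.88   -3.29  109.12] y [ 0.945  0.328 -0.002] z [-0.021  0.054 -0.998]
tool cm [-0.6   0.07  6.91]  world up 1cm = tool [ 0.057 -0.002 -0.998]
[253.55160808 225.95998504] [ 225  195   57   61 2674] [0.37082417 0.25515443 0.072     ]
[454.04263006 236.77601156] [ 415  209   97   81 1384] [0.48245209 0.28704535 0.072     ]
```

View pics/i.png

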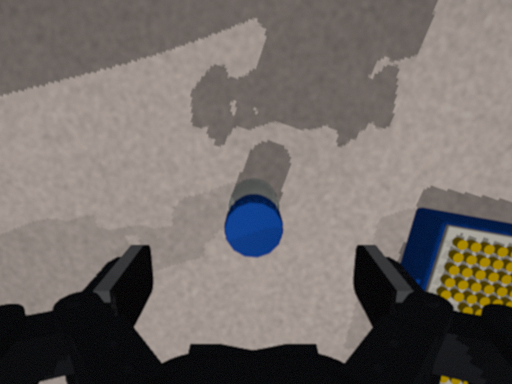

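Call:
{"name": "move_arm", "arguments": {"commands": [{"claw": 1, "travel": [-0.1, 0.05, 1.2], "turn": 0}, {"claw": 1, "travel": [-0.15, 0, 1.8], "turn": 0}, {"claw": 1, "travel": [-0.15, 0, 1.7], "turn": 0}, {"claw": 1, "travel": [-0.1, 0, 1.1], "turn": 0}, {"claw": 1, "travel": [-0.05, 0, 0.4], "turn": 0}]}}

```text
time: 19.73
ee_pos: [0.3751, 0.243, 0.2203]
tcp_rot: [-179.8, -3.2, 109.2]
wrist_force: [-0.9, 0.1, -0.4]
opening: 0.0855
```

Call:
{"name": "move_arm", "arguments": {"commands": [{"claw": 1, "travel": [0, 0, 0], "turn": 0}]}}

```text
time: 19.82
ee_pos: [0.3752, 0.2433, 0.2215]
tcp_rot: [-179.9, -3.2, 109.3]
wrist_force: [-0.0, -0.5, 1.4]
opening: 0.0857
```

Run:
```python
from h import *
gog((.3708,.2545,.066))
```

```text
t 19.82 g [0.372  0.2515 0.067 ] f [-0.  -0.5  1.4] open 0.0857 q [ 32.2  -9.1 -23.9  74.6   3.2 102.9]
rot [-179.87   -3.25  109.27] y [ 0.944  0.33  -0.002] z [-0.021  0.053 -0.998]
tool cm [ 0.32 -0.01  0.12]  world up 1cm = tool [ 0.057 -0.002 -0.998]
```

Call:
{"name": "move_arm", "arguments": {"commands": [{"claw": 1, "travel": [0.3, 0, 0.1], "turn": 0}, {"claw": 0.2, "travel": [0, 0, 0], "turn": 0}, {"claw": -0.2, "travel": [0, 0, 0], "turn": 0}, {"claw": -0.6, "travel": [0, 0, 0], "turn": 0}, {"claw": -0.8, "travel": [0, 0, 0], "turn": 0}], "squeeze": 20}}

```text
time: 20.23
ee_pos: [0.3742, 0.247, 0.2221]
tcp_rot: [180.0, -3.3, 109.4]
wrist_force: [0.5, -0.9, 0.2]
opening: 0.0386
```

Call:
{"name": "move_arm", "arguments": {"commands": [{"claw": -0.8, "travel": [0, 0, 0], "turn": 0}, {"claw": -0.8, "travel": [0, 0, 0], "turn": 0}, {"claw": -0.8, "travel": [0, 0, 0], "turn": 0}]}}

```text
time: 20.48
ee_pos: [0.3741, 0.247, 0.2221]
tcp_rot: [180.0, -3.3, 109.4]
wrist_force: [-0.3, -0.0, 4.7]
opening: 0.0335
```

Run:
```python
from h import *
gog((.5747,.097,.145))
from workcell import viewer
cv2.imwrite("pics/j.png",viewer.camera("side"))
```

```text
t 20.48 g [0.3712 0.2554 0.0676] f [-0.3 -0.   4.7] open 0.0335 q [ 32.6  -9.  -23.8  74.5   3.2 103.2]
rot [180.    -3.29 109.41] y [0.943 0.332 0.   ] z [-0.019  0.054 -0.998]
tool cm [-21.22  13.93  -8.97]  world up 1cm = tool [ 0.057  0.    -0.998]
```

View pics/j.png

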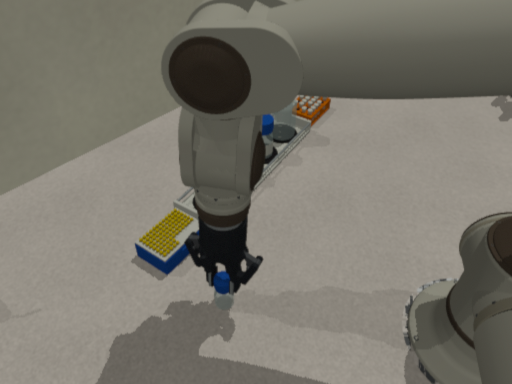

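Call:
{"name": "move_arm", "arguments": {"commands": [{"claw": -0.8, "travel": [0.05, 0, -1.0], "turn": 0}, {"claw": -0.8, "travel": [0.1, 0, -2.0], "turn": 0}, {"claw": -0.8, "travel": [0.1, 0, -2.5], "turn": 0}, {"claw": -0.8, "travel": [-0.5, 0.4, -1.5], "turn": 0}, {"claw": -0.8, "travel": [-1.3, 0.9, -0.1], "turn": 0}]}}

```text
time: 20.95
ee_pos: [0.3929, 0.2335, 0.2956]
tcp_rot: [179.8, -3.3, 109.5]
wrist_force: [0.4, 0.6, -1.1]
opening: 0.0332
```

Call:
{"name": "move_arm", "arguments": {"commands": [{"claw": -0.8, "travel": [-2.2, 1.4, -0.2], "turn": 0}, {"claw": -0.8, "travel": [-2.8, 1.8, -0.2], "turn": 0}, {"claw": -0.8, "travel": [-2.8, 1.8, -0.2], "turn": 0}, {"claw": -0.8, "travel": [-2.8, 1.8, -0.2], "turn": 0}, {"claw": -0.8, "travel": [-2.8, 1.8, -0.2], "turn": 0}]}}

```text
time: 21.37
ee_pos: [0.5197, 0.1335, 0.2943]
tcp_rot: [-180.0, -3.3, 109.4]
wrist_force: [1.2, 0.6, 0.6]
opening: 0.033
```

Call:
{"name": "move_arm", "arguments": {"commands": [{"claw": -0.8, "travel": [-2.5, 1.7, -0.2], "turn": 0}, {"claw": -0.8, "travel": [-1.7, 1.1, -0.1], "turn": 0}, {"claw": -0.8, "travel": [-1.0, 0.7, -0.1], "turn": 0}, {"claw": -0.8, "travel": [-0.4, 0.3, 0], "turn": 0}, {"claw": -0.8, "travel": [0, 0, 0], "turn": 0}]}}

```text
time: 21.78
ee_pos: [0.5734, 0.0941, 0.2945]
tcp_rot: [-179.9, -3.3, 109.4]
wrist_force: [0.2, 0.0, -1.2]
opening: 0.0331
```

Run:
```python
from h import *
gog((.5747,.097,.0846))
```

```text
t 21.78 g [0.5703 0.1024 0.14  ] f [ 0.2  0.  -1.2] open 0.0331 q [ 8.7  8.9  2.1 84.   3.2 79.3]
rot [-179.92   -3.29  109.36] y [ 0.943  0.332 -0.001] z [-0.02   0.054 -0.998]
tool cm [-0.98  0.24  5.49]  world up 1cm = tool [ 0.057 -0.001 -0.998]
```

Call:
{"name": "move_arm", "arguments": {"commands": [{"claw": -0.8, "travel": [-0.4, 0.2, 1.0], "turn": 0}, {"claw": -0.8, "travel": [-0.3, 0.05, 1.6], "turn": 0}, {"claw": -0.8, "travel": [-0.15, 0, 1.5], "turn": 0}, {"claw": -0.8, "travel": [-0.1, 0, 0.9], "turn": 0}, {"claw": -0.8, "travel": [-0.05, 0, 0.4], "turn": 0}]}}

```text
time: 22.2
ee_pos: [0.5767, 0.0892, 0.2383]
tcp_rot: [-179.8, -3.3, 109.5]
wrist_force: [-0.1, -0.9, -1.0]
opening: 0.033
```

Call:
{"name": "move_arm", "arguments": {"commands": [{"claw": -0.8, "travel": [0, 0, 0.1], "turn": 0}, {"claw": -0.8, "travel": [0, 0, 0], "turn": 0}]}}

```text
time: 22.37
ee_pos: [0.5775, 0.0891, 0.2395]
tcp_rot: [-180.0, -3.3, 109.4]
wrist_force: [-0.2, -0.8, -0.8]
opening: 0.0337
```

Run:
```python
from h import *
gog((.5747,.097,.0806))
```

```text
t 22.37 g [0.5745 0.0974 0.0851] f [-0.2 -0.8 -0.8] open 0.0337 q [ 8.2 10.  -2.6 78.   3.2 78.7]
rot [-179.98   -3.27  109.44] y [ 0.943  0.333 -0.   ] z [-0.019  0.054 -0.998]
tool cm [-0.07  0.    0.44]  world up 1cm = tool [ 0.057 -0.    -0.998]
```

Call:
{"name": "move_arm", "arguments": {"commands": [{"claw": -0.8, "travel": [-0.05, 0, 0.1], "turn": 0}, {"claw": -0.8, "travel": [0, 0, 0.1], "turn": 0}, {"claw": -0.8, "travel": [0, 0, 0.1], "turn": 0}, {"claw": -0.8, "travel": [0, 0, 0], "turn": 0}]}}

```text
time: 22.7
ee_pos: [0.5779, 0.0884, 0.2363]
tcp_rot: [-180.0, -3.3, 109.4]
wrist_force: [0.0, 0.1, -0.9]
opening: 0.0335
```

Call:
{"name": "move_arm", "arguments": {"commands": [{"claw": -0.8, "travel": [0, 0, 0.1], "turn": 0}, {"claw": -0.8, "travel": [0, 0, 0], "turn": 0}, {"claw": -0.8, "travel": [0, 0, 0], "turn": 0}]}}

```text
time: 22.95
ee_pos: [0.5778, 0.0885, 0.2352]
tcp_rot: [-180.0, -3.3, 109.4]
wrist_force: [0.0, 0.6, 0.7]
opening: 0.0333
```

Call:
{"name": "move_arm", "arguments": {"commands": [{"claw": -0.8, "travel": [0, 0, 0.05], "turn": 0}, {"claw": -0.8, "travel": [0, 0, 0], "turn": 0}]}}

```text
time: 23.12
ee_pos: [0.5778, 0.0885, 0.2352]
tcp_rot: [-180.0, -3.3, 109.4]
wrist_force: [-2.0, -0.4, 3.1]
opening: 0.0333
```

Contact; release and rise.

Call:
{"name": "move_arm", "arguments": {"commands": [{"claw": -0.1, "travel": [0, 0, 0], "turn": 0}, {"claw": 0.4, "travel": [0, 0, 0], "turn": 0}, {"claw": 1, "travel": [0, 0, 0], "turn": 0}, {"claw": 1, "travel": [0, 0, 0], "turn": 0}, {"claw": 1, "travel": [0.05, 0, -1.0], "turn": 0}]}}

```text
time: 23.53
ee_pos: [0.5773, 0.0884, 0.243]
tcp_rot: [-179.8, -3.3, 109.4]
wrist_force: [-0.4, 0.8, -0.7]
opening: 0.084
```

Call:
{"name": "move_arm", "arguments": {"commands": [{"claw": 1, "travel": [0.1, 0, -2.0], "turn": 0}, {"claw": 1, "travel": [0.15, 0, -3.0], "turn": 0}, {"claw": 1, "travel": [0.2, 0, -3.5], "turn": 0}, {"claw": 1, "travel": [0.2, 0, -3.5], "turn": 0}, {"claw": 1, "travel": [0, -3.5, 0], "turn": 0}]}}

```text
time: 23.95
ee_pos: [0.5498, 0.0777, 0.3735]
tcp_rot: [179.2, -3.1, 109.5]
wrist_force: [0.6, -0.3, 1.9]
opening: 0.0854
```

Call:
{"name": "move_arm", "arguments": {"commands": [{"claw": 1, "travel": [0, -4.0, 0], "turn": 0}, {"claw": 1, "travel": [0, -4.0, 0], "turn": 0}, {"claw": 1, "travel": [0, -4.0, 0], "turn": 0}, {"claw": 1, "travel": [0, -4.0, 0], "turn": 0}, {"claw": 1, "travel": [0, 0, 0], "turn": 0}]}}

```text
time: 24.37
ee_pos: [0.3889, 0.0221, 0.3668]
tcp_rot: [180.0, -3.2, 109.4]
wrist_force: [0.4, -0.2, 0.7]
opening: 0.0852
```

Run:
```python
from h import *
from workcell import viewer,status
for n in("scene","side"):
    im=viewer.camera(n);cv2.imwrite(f"pics/z_{n}.png",im)
    for c,s in blobs(blue(im)): print(n,c.round(1),s)
cv2.imwrite("pics/z.png",np.hstack([cv2.resize(cv2.imread(f"pics/z_{n}.png"),(400,300)) for n in("scene","side")]))
print(status.get_obs()['ee_pos'],status.get_obs()['time'])
```

```text
scene [338.9 197.3] [314 183  51  26 416]
scene [298.5 193.2] [293 187  12  14 145]
scene [263.7 202.1] [256 194  16  18 234]
scene [224.3 213. ] [214 202  22  24 436]
scene [179.4 217.2] [167 205  25  26 521]
scene [ 27.6 330.7] [   0  276   66  108 3578]
side [357.5  74.3] [338  57  42  34 939]
side [287.8  68.1] [280  59  15  16 114]
side [282.8  89.4] [275  82  16  18 209]
side [260.  124.1] [252 114  20  21 284]
side [237.8 149.7] [230 141  17  18 261]
side [210.7 179.7] [204 172  14  17 196]
side [172.6 253.1] [136 226  69  48 760]
[0.39299945 0.02297522 0.36652216] 24.4667
```

View pics/z.png

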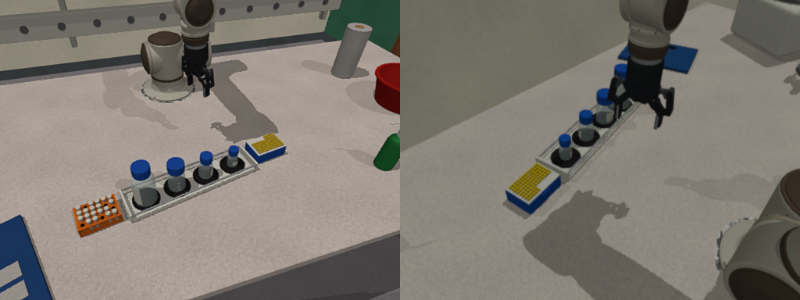

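Run:
```python
from h import *
from workcell import viewer
S,D=[viewer.camera_params(n) for n in["scene","side"]]
for n,a,b,p in [("25",(298.5,193.2),(210.7,179.7),(.5747,.097)),("50",(263.7,202.1),(237.8,149.7),(.5942,-.0063)),("100",(224.3,213),(260,124.1),(.6138,-.1092)),("250",(179.4,217.2),(282.8,89.4),(.6337,-.2124))]:
    x,e=tri(S,a,D,b); print(n,x.round(4),round(e,4),'off mm',(1000*(x[:2]-p)).round(1))
def o(im):
    h=cv2.cvtColor(im,cv2.COLOR_BGR2HSV); return (h[...,0]>5)&(h[...,0]<16)&(h[...,1]>180)&(h[...,2]>90)
for f in("scene0","z_scene"): print(f,[(c.round(1),s[4]) for c,s in blobs(o(cv2.imread(f"pics/{f}.png")),100)])
```

```text
25 [0.5743 0.0963 0.0754] 0.001 off mm [-0.4 -0.7]
50 [ 0.5931 -0.006   0.0906] 0.0018 off mm [-1.1  0.3]
100 [ 0.6144 -0.1079  0.1027] 0.0038 off mm [0.6 1.3]
250 [ 0.6364 -0.2124  0.1453] 0.0 off mm [2.7 0. ]
scene0 [(array([125.3, 278.9]), np.int32(1166))]
z_scene [(array([125.3, 278.9]), np.int32(1166))]
```

Run:
```python
from workcell import bot
print(bot.job_done())
```

```text
the job is handed in; nothing more can be done
None
```

All four bottles are upright on their pads in the order asked. `bottle_25` is on `pad_1` beside the yellow tip box, then `bottle_50`, `bottle_100`, and `bottle_250` on `pad_4` by the orange tube rack. I handed the job in at about 24.5 s.

**Positions:** A last two-camera check put the caps of bottles 25, 50 and 100 within about 1.5 mm of their pad centres. `bottle_250` read about 2.7 mm off. The gripper partly hid the caps of 100 and 250 in the side view, so those two figures are less certain.

**Handling:** I lowered each bottle in steps of 2 mm or less, released it at a contact force of 2–5 N, and saw no drops or slips.

**Other items:** The tip box and the tube rack show at the same pixels before and after in the views I compared.

**What went wrong:** On the way to `bottle_25` the last joint hit its range limit, which left the tool tilted by 3.3° for the rest of the job. I turned the gripper so the tilt lay about the jaw axis, which kept that bottle upright through the grasp and the placing. The wrist camera also read the caps about 3 mm farther ahead than the fixed cameras, mostly because the sides of the caps were in view.

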